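# Sort out the reagent-bottle stoppers that rock in their necks

### The arm

A 7-joint arm with a two-finger parallel gripper is mounted at the origin on the work surface. World frame = base frame: x ahead of the robot, y to its left, z up, the work surface at z = 0. Lengths are in m, angles in rad, forces in N, time in s.
With the tool pointing down it reaches from about 0.425 to 0.875 m from the base axis. Payload 4.7 kg.
Tool frame: the origin (TCP) lies midway between the tips of the shut fingers; the grasp point (between the pads) lies ctrl.grasp_offset behind it (ctrl.grasp_offset is the distance from the TCP to the grasp point, in m); z points along the fingers, y is the line along which they close (so a half turn about z gives the same grasp; the last joint's range is limited). The gripper opens to 87 mm and grips with 3 to 60 N. Pads are 19 mm wide; open, the fingers measure 117 mm over their backs; the gripper's body (75 mm by 190 mm) begins 51 mm behind the grasp point.
Start: joints at [1.245, 0.321, -0.07, 1.45, 0.023, 1.371, -0.057], TCP at [0.217, -0.613, 0.223] pointing down, gripper open.
Joint ranges: [-2.86, 2.86], [-0.3, 2.09], [-1.38, 1.24], [0.06, 2.45], [-1.56, 4.7], [0.09, 2.05], [-2.69, 2.69]. Speed limits (rad/s): [2.57, 2.57, 3.14, 3.14, 3.14, 3.14, 3.14].

### API

Orientations are given as a rotation vector (axis times angle).
In Python, from bench import ctrl gives the robot as it stands. The module is installed in compiled form; this text tells all that it offers.
- The arm moves only by the tool jog_arm, never from a script. Its argument "moves" is one flat list of numbers, 7 for each row, row after row: the shift along the tool's x, y, z in units of 30 cm (1.0 is 30 cm), then the turn, a rotation vector about the tool's x, y, z in units of 60 degrees (1.0 is 60 degrees), then the gripper's target within -1 to 1 (fully open at 1, half-way at 0, shut at -1). In form: [x, y, z, wx, wy, wz, fingers, x, y, z, wx, wy, wz, fingers, ...]. A call has exactly 8 rows; each row is the pose to reach, as a shift and turn from the pose commanded when the call began, along the tool's axes at that moment; what a row does not reach only later rows make up. A row lasts 1/8 s, in which the tool goes at most 62.5 mm and 10.7 degrees, less where a joint would pass 70% of its speed; a pose out of reach is approached as far as the arm can. A call with a number of a shift or a turn outside -1 to 1 is refused whole. A call with a gripper value outside its range is refused whole. The fingers move at their own pace and stop on an object; "newtons" is the grip in N (left out, the last holds). Time passes only in rows, so rows that repeat a pose let the fingers close, or fill a call up. It gives the time, the measured TCP pose, the force, the opening and the grip force at its end, in the units of the state.
- ctrl.get_state(): the state, without advancing time (a new reading comes with each control period).
- ctrl.get_image(name): name is "scene" or "side" or "wrist"; returns a dict with "pixels" (480x640x3 uint8, red, green, blue), "fx", "fy", "cx", "cy" (pixels), "xyz" and "rotation" of the camera in the world; the wrist camera has in their place "tool_from_camera" (4x4, takes a point from camera to tool coordinates, whose origin is the TCP and whose axes are the flange's). Camera axes: x right, y up, looking along -z (the intrinsics and any distortion apply to the point x, -y, -z); pixel columns grow to the right and rows downward; lengths in m; the calibration is good to about 2 mm. The wrist camera is an equidistant fisheye: a pixel r from the principal point sees the ray r / f radians off the axis. A picture is of the moment at which its call begins: read the wrist's pose just before it. There is no depth.
- ctrl.close_job(): hands the job in; it is judged then, once.
The state is a dict: "time": time; "joint_positions": joint angles; "qd": joint speeds; "joint_torque": joint torques, N m; "position": TCP position; "tool_rot": TCP orientation; "ft_force": force on the tool from outside, world axes, zero at the start; "torque": the same for the moment, N m; "grip_width": opening from 0.0 (shut) to 1.0 (fully open); "grip_force": force on a finger pad.
Only numpy, scipy, OpenCV 4.12 (cv2) and the standard library are available. Lean on these libraries where they do the work, as an engineer would, in place of code of your own. Each camera call takes 0.05 s, during which the arm holds its last target. There are 200 camera calls.

### The job

Find out by feel which of the four glass stoppers in the bottle rack fit badly: rocked gently from side to side, a bad one has play in its neck and a good one does not. Take each loose one out and set it down, not dropped, in the steel tray; leave the snug ones seated, never force a stopper against its glass neck, and leave the other things on the bench alone.

Things in the scene. Friction and masses are not known exactly. Their poses are not given: they have to be found in the camera images.
- rack: Birch crate 96 x 332 mm and 60 mm high with a foam insert, standing fast on the bench; its row of four amber glass bottles (56 mm wide) is held fast in the foam. Origin: centre of the underside; its y axis runs along the row, z up.
- neck_1 (a point): Centre of the mouth of bottle 1, at the -y end of the rack's row, at the top face of its glass lip (33 mm wide, 113 mm above the bench). Its stopper stands over this point: clear glass, 50 g, a round head 28 mm wide and 28 mm high resting on the lip, and below it a plug 22 mm long in the bore. Necks are 80 mm apart, all heads look alike, and stoppers lift straight out with little force.
- neck_2 (a point): The same for bottle 2. A snug plug lets its head move less than 1.5 mm in all from side to side; a loose one, too thin for its bore, lets it move 4 to 6 mm. At least one is loose and one snug; which necks hold the loose ones changes each time.
- neck_3 (a point): The same for bottle 3. A sideways push of 3 N on a free head tells loose from snug (about 7 N if the head is gripped, as the grip adds friction on the lip). The neck chips when the plug bears on it with more than 30 N, which a push of about 12 N on the head can reach, as the head is a lever. Neck and stopper are stiff: push at about 10 mm/s.
- neck_4 (a point): The same for bottle 4, at the +y end of the row. The stoppers are called stopper_a to stopper_d, in no fixed order along the row; their own poses are not given.
- tray: Shallow steel instrument tray for the rejects, standing fast, 200 mm (its x) by 150 mm (its y), 25 mm high over its rolled rim, floor 3 mm thick. Origin: centre of the underside. Room for all the loose stoppers, standing on their plugs or lying.
- slide_box: Wooden microscope-slide box with open lid standing up, 90 x 100 mm, 105 mm high, loose. Origin: centre of the underside. Leave it alone.
- red_cap: Red screw cap, 65 mm wide, 24 mm high, lying open side up, loose. Origin: centre of the underside. Leave it alone.
- phone: Smartphone in a pale green case, 76 x 152 x 9 mm, lying flat, loose. Origin: centre of the underside. Leave it alone.

How it is judged:
At the end, for the whole second after the job is handed in: Every loose stopper lies or stands at rest inside the steel tray; every snug stopper still sits upright in its neck, within 4 mm of where it started (x of stopper_c in the frame of tray between -0.1 and 0.1 m and y of stopper_c in the frame of tray between -0.075 and 0.075 m and z of stopper_c in the frame of tray between 0 and 0.045 m and linear speed of each of stopper_c, stopper_d below 0.03 m/s and x of stopper_d in the frame of tray between -0.1 and 0.1 m and y of stopper_d in the frame of tray between -0.075 and 0.075 m and z of stopper_d in the frame of tray between 0 and 0.045 m and distance of each of stopper_a, stopper_b from where it was at the start of the episode below 0.004 m and angle between each of stopper_a, stopper_b's own z axis and vertical below 0.06 rad); the robot touches nothing.
It fails at once if a snug stopper is pulled out of its seat (more than 8 mm) (distance of any of stopper_a, stopper_b from where it was at the start of the episode above 0.008 m).
It fails at once if a stopper is pressed against its glass neck with more than 30 N (contact force between any of stopper_a, stopper_b, stopper_c, stopper_d and rack above 30 N).
It fails at once if the fingers press on a bottle or the rack with more than 25 N (contact force between the fingers and rack above 25 N).
It fails at once if a stopper is dropped (falls faster than 0.8 m/s with nothing holding it) ((linear speed of stopper_a above 0.8 m/s and contact force between the fingers and stopper_a below 0.05 N) or (linear speed of stopper_b above 0.8 m/s and contact force between the fingers and stopper_b below 0.05 N) or (linear speed of stopper_c above 0.8 m/s and contact force between the fingers and stopper_c below 0.05 N) or (linear speed of stopper_d above 0.8 m/s and contact force between the fingers and stopper_d below 0.05 N)).
It fails at once if another thing on the bench is moved by more than 20 mm (distance of any of slide_box, red_cap, phone from where it was at the start of the episode above 0.02 m).
It also fails if it takes over 70 s, if anything falls off the work surface, if the arm or the gripper's body presses on something with over 40 N, if the wrist force passes 120 N, or if a joint passes its speed limit or range.

## Working session

There is one attempt and no reset: what is moved stays moved. The work goes in short steps, Python scripts to look and compute and a tool call to move; the robot and the scene stay as the last step left them, time stands still between calls to the robot, and variables do not carry over. Pictures are saved under pics/ and viewed, at most 10 in all, crops included, and the job is handed in when it is done.

Besides the shell and the picture viewer there is one more tool, called after ">>>" as a command line: name --argument value ..., lists and objects as JSON in quotes. jog_arm: Moves the arm, as the interface text tells. Its arguments: {"type":"object","properties":{"moves":{"type":"array"},"newtons":{"type":"number"}},"required":["moves"]}

```bash
mkdir -p pics
python3 - <<'E'
from bench import ctrl
import cv2,pickle
s=ctrl.get_state();print({k:s[k] for k in('time','position','tool_rot','ft_force','grip_width')},ctrl.grasp_offset)
d={}
for n in('scene','side'):
    im=ctrl.get_image(n);d[n]=im;print(n,im['fx'],im['fy'],im['cx'],im['cy'],im['xyz'],im['rotation'],[k for k in im])
    cv2.imwrite(f'pics/{n}0.png',im['pixels'][:,:,::-1])
pickle.dump(d,open('d0.pkl','wb'))
E
```

```text
{'time': 0.0, 'position': array([ 0.21639242, -0.61233466,  0.221448  ]), 'tool_rot': array([-3.09450235e+00, -5.30931822e-01,  7.18911494e-04]), 'ft_force': array([0.20947562, 0.09909302, 0.33805019]), 'grip_width': 1.0026881060151014} 0.0187
scene 525.5417287711238 525.5417287711238 317.85639152354895 254.32335591717492 [0.96706085 0.28032268 0.82567794] [0.36251591 0.72675354 2.15699119] ['pixels', 'fx', 'fy', 'cx', 'cy', 'xyz', 'rotation']
side 550.6568648272369 550.6568648272369 314.2543405009943 243.24726822875235 [0.46088434 0.62779491 0.87603212] [ 0.02964509 -1.0825735  -2.840203  ] ['pixels', 'fx', 'fy', 'cx', 'cy', 'xyz', 'rotation']
```

View pics/scene0.png

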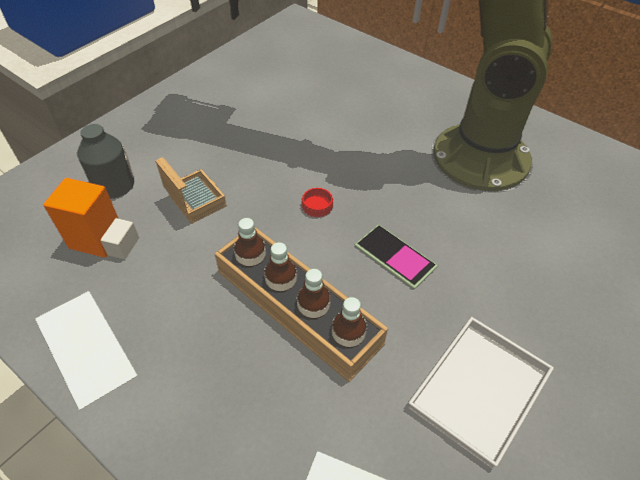

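View pics/side0.png

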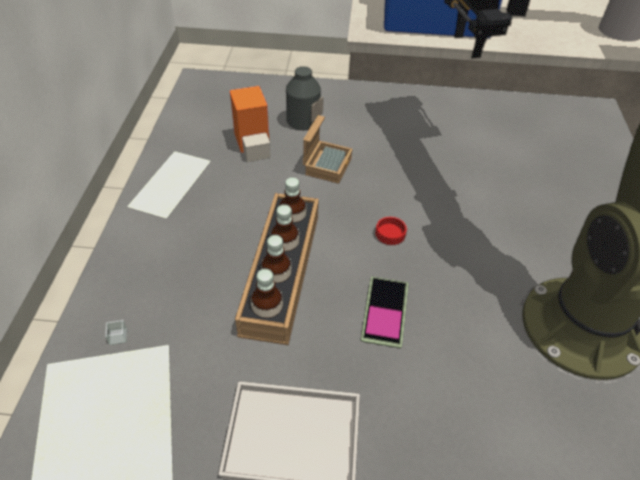

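The scene view shows the four heads at about (247,228), (279,253), (314,279) and (351,308), and the tray with rim corners at about (474,321), (550,369), (493,463) and (411,406). In the side view the heads are at about (293,187), (284,214), (275,244) and (265,279).

```bash
cat > h.py <<'E'
import numpy as np,cv2,pickle
from scipy.spatial.transform import Rotation as R
def ray(im,u,v):
    d=np.array([(u-im['cx'])/im['fx'],-(v-im['cy'])/im['fy'],-1]);d=R.from_rotvec(im['rotation']).as_matrix()@d
    return np.array(im['xyz']),d/np.linalg.norm(d)
def onplane(im,u,v,z):
    o,d=ray(im,u,v);return o+d*(z-o[2])/d[2]
def tri(rs):
    A=sum(np.eye(3)-np.outer(d,d) for o,d in rs);b=sum((np.eye(3)-np.outer(d,d))@o for o,d in rs);return np.linalg.solve(A,b)
E
python3 - <<'E'
from h import *
D=pickle.load(open('d0.pkl','rb'))
P={'scene':[(247,228),(279,253),(314,279),(351,308)],'side':[(293,187),(284,214),(275,244),(265,279)]}
C={}
for n,pts in P.items():
    im=D[n];hsv=cv2.cvtColor(im['pixels'],cv2.COLOR_RGB2HSV);m=((hsv[...,2]>135)&(hsv[...,1]<70)&(hsv[...,0]>25)).astype(np.uint8)
    k,l,st,ce=cv2.connectedComponentsWithStats(m)
    C[n]=[]
    for p in pts:
        i=l[p[1],p[0]];print(n,st[i],ce[i].round(1),im['pixels'][p[1],p[0]]);C[n].append(ce[i])
T=[]
for a,b in zip(C['scene'],C['side']):
    x=tri([ray(D['scene'],*a),ray(D['side'],*b)]);T.append(x);print('tri',x.round(4),onplane(D['scene'],*a,.127).round(4),onplane(D['side'],*b,.127).round(4))
print(np.linalg.norm(np.diff(T,axis=0),axis=1))
q=[(474,321),(550,369),(493,463),(411,406)]
t=np.array([onplane(D['scene'],*c,.025) for c in q]);print(t.round(3),t.mean(0),np.linalg.norm(t-np.roll(t,1,0),axis=1))
for n,c,z in(('slide top',(161,162),.105),('slide',(225,200),.03),('cap',(318,202),.012),):print(n,onplane(D['scene'],*c,z))
E
```

```text
scene [     0      4    640    476 135456] [323.7 282.5] [226 231 220]
scene [     0      4    640    476 135456] [323.7 282.5] [232 237 228]
scene [     0      4    640    476 135456] [323.7 282.5] [234 237 229]
scene [     0      4    640    476 135456] [323.7 282.5] [231 235 227]
side [284 175  16  13 153] [292.2 181.3] [143 152 140]
side [277 205  14  12 134] [283.7 210.2] [191 199 186]
side [267 235  15  13 152] [274.6 241. ] [218 222 213]
side [257 269  16  14 179] [264.5 275.5] [218 220 214]
tri [ 0.5891 -0.012   0.2325] [ 0.5825 -0.0079  0.127 ] [ 0.5769 -0.1986  0.127 ]
tri [ 0.5876 -0.0128  0.1881] [ 0.5825 -0.0079  0.127 ] [ 0.5825 -0.1145  0.127 ]
tri [ 0.5875 -0.007   0.1469] [ 0.5825 -0.0079  0.127 ] [ 0.588  -0.0339  0.127 ]
tri [0.5893 0.0082 0.1113] [ 0.5825 -0.0079  0.127 ] [0.5932 0.0473 0.127 ]
[0.04441687 0.04162439 0.03869263]
[[0.423 0.205 0.025]
 [0.424 0.348 0.025]
 [0.62  0.345 0.025]
 [0.624 0.203 0.025]] [0.52274071 0.27541473 0.025     ] [0.20074011 0.14224619 0.19608062 0.14152562]
slide top [ 0.54888079 -0.44824067  0.105     ]
slide [ 0.49716147 -0.33457564  0.03      ]
cap [ 0.36564154 -0.19315745  0.012     ]
```

Run:
```python
from h import *
D=pickle.load(open('d0.pkl','rb'))
a=D['scene']['pixels'][200:360,215:375];b=D['side']['pixels'][165:325,210:330]
o=np.hstack([cv2.resize(a,None,fx=2.8,fy=2.8,interpolation=2),cv2.resize(b,None,fx=2.8,fy=2.8,interpolation=2)])
print(o.shape);cv2.imwrite('pics/crop.png',o[...,::-1])
P={'scene':[(247,224),(279,249),(314,275),(351,304)],'side':[(292,181),(284,210),(275,241),(264,275)]}
C={}
for n,pts in P.items():
    im=D[n];v=im['pixels'].astype(int);m=((v.min(2)>150)&(v[...,1]-v[...,0]>=2)).astype(np.uint8)
    k,l,st,ce=cv2.connectedComponentsWithStats(m,connectivity=4)
    C[n]=[]
    for p in pts:
        i=l[p[1],p[0]];print(n,i,st[i],ce[i].round(1))
        C[n].append(ce[i])
for a,b in zip(C['scene'],C['side']):
    x=tri([ray(D['scene'],*a),ray(D['side'],*b)]);print('tri',x.round(4),onplane(D['scene'],*a,.135).round(4),onplane(D['side'],*b,.135).round(4))
```

```text
(448, 784, 3)
scene 89 [238 217  16  12 146] [245.7 222.9]
scene 98 [271 242  16  13 160] [278.5 247.9]
scene 129 [306 268  17  14 181] [313.8 274.7]
scene 151 [344 297  17  15 198] [351.8 303.9]
side 53 [286 177  13  10 106] [292.  181.4]
side 130 [278 206  13  10 101] [283.6 210. ]
side 149 [268 236  14  11 123] [274.6 240.8]
side 151 [258 270  15  12 144] [264.5 275.3]
tri [ 0.5758 -0.1862  0.1371] [ 0.575  -0.1871  0.135 ] [ 0.576  -0.1893  0.135 ]
tri [ 0.5811 -0.1057  0.1366] [ 0.5802 -0.1066  0.135 ] [ 0.5814 -0.1073  0.135 ]
tri [ 0.5863 -0.0255  0.1369] [ 0.5852 -0.0264  0.135 ] [ 0.5866 -0.0273  0.135 ]
tri [0.5917 0.0546 0.1367] [0.5908 0.0541 0.135 ] [0.5919 0.0531 0.135 ]
```

View pics/crop.png

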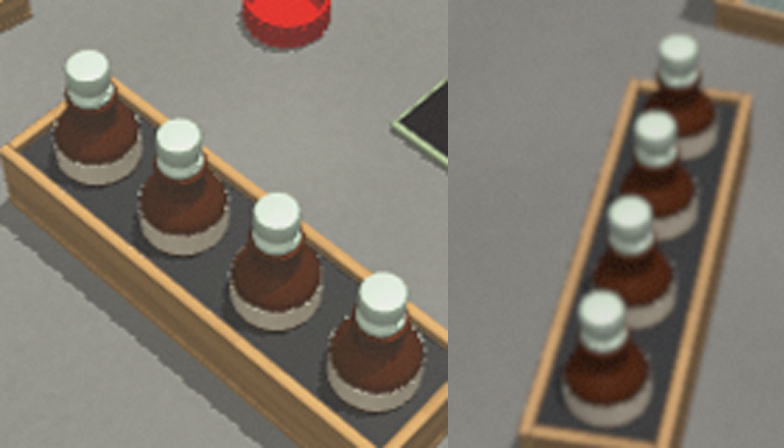

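The crop shows clean head tops. The triangulated centres are 80 mm apart at z≈0.137, and the tray sides measure about 200 x 142 mm, so both agree with the given sizes. Next I'll move over neck 1.

```bash
cat >> h.py <<'E'
N=[np.array([.5758+.0053*i,-.1862+.0803*i]) for i in range(4)]
U=np.array([.066,.9978]);V=np.array([.9978,-.066])  # along row, across row
def go(p,yawy=-3.8,pos=None,rot=None):
    from bench import ctrl
    s=ctrl.get_state();pos=s['position'] if pos is None else np.array(pos)
    r=R.from_rotvec(s['tool_rot'] if rot is None else rot)
    y=np.radians(yawy);ty=np.array([np.cos(y),np.sin(y),0]);tz=np.array([0,0,-1.]);
    t=R.from_matrix(np.column_stack([np.cross(ty,tz),ty,tz]))
    print('t',round(s['time'],2),'shift u',(r.inv().apply(np.array(p)-pos)/.3).round(4),'turn u',((r.inv()*t).as_rotvec()/np.radians(60)).round(4))
E
python3 - <<'E'
from h import *
go([*N[0],.23])
go([.4,-.4,.23])
E
```

```text
t 0.1 shift u [ 1.6029 -0.9401 -0.0266] turn u [-1.5000e-03 -9.0000e-04 -1.1122e+00]
t 0.1 shift u [ 0.8129 -0.4635 -0.0274] turn u [-1.5000e-03 -9.0000e-04 -1.1122e+00]
```

>>> jog_arm --moves '[0.81,-0.46,-0.02,0,0,-1,0.2,0.81,-0.46,-0.02,0,0,-1,0.2,0.81,-0.46,-0.02,0,0,-1,0.2,0.81,-0.46,-0.02,0,0,-1,0.2,0.81,-0.46,-0.02,0,0,-1,0.2,0.81,-0.46,-0.02,0,0,-1,0.2,0.81,-0.46,-0.02,0,0,-1,0.2,0.81,-0.46,-0.02,0,0,-1,0.2]' --newtons 3

```text
time: 1.1
position: [0.3991, -0.4022, 0.2282]
tool_rot: [-2.419, -2.004, 0.0]
ft_force: [-0.9, -0.4, -0.6]
grip_width: 0.6
grip_force: 0.0
```

```bash
python3 -c "
from h import *
go([*N[0],.17])"
```

```text
t 1.1 shift u [0.8169 0.4451 0.194 ] turn u [-0.0005 -0.0002 -0.1151]
```

>>> jog_arm --moves '[0.817,0.445,0.194,0,0,-0.115,0.0,0.817,0.445,0.194,0,0,-0.115,0.0,0.817,0.445,0.194,0,0,-0.115,0.0,0.817,0.445,0.194,0,0,-0.115,0.0,0.817,0.445,0.194,0,0,-0.115,0.0,0.817,0.445,0.194,0,0,-0.115,0.0,0.817,0.445,0.194,0,0,-0.115,0.0,0.817,0.445,0.194,0,0,-0.115,0.0]'

```text
time: 2.1
position: [0.575, -0.1874, 0.1705]
tool_rot: [2.294, 2.145, -0.001]
ft_force: [-0.6, 0.3, 0.2]
grip_width: 0.502
grip_force: 0.0
```

```bash
python3 -c "
from h import *
from bench import ctrl
go([*N[0],.118]);go([*(N[0]+.003*V),.118])
im=ctrl.get_image('wrist');cv2.imwrite('pics/w1.png',im['pixels'][...,::-1]);print(im['tool_from_camera'],im['fx'],im['cx'],im['cy'])
"
```

```text
t 2.1 shift u [0.0045 0.0024 0.1751] turn u [-0.0001  0.0011 -0.0007]
t 2.1 shift u [0.0045 0.0124 0.1751] turn u [-0.0001  0.0011 -0.0007]
[[-6.41040661e-04  9.57424743e-01  2.88682267e-01  7.94872424e-02]
 [ 9.99999769e-01  5.48357508e-04  4.01927936e-04  1.64382586e-04]
 [ 2.26514662e-04  2.88682458e-01 -9.57424873e-01 -1.63146208e-01]
 [ 0.00000000e+00  0.00000000e+00  0.00000000e+00  1.00000000e+00]] 371.64829954431775 326.0020108851415 242.93148380537207
```

View pics/w1.png

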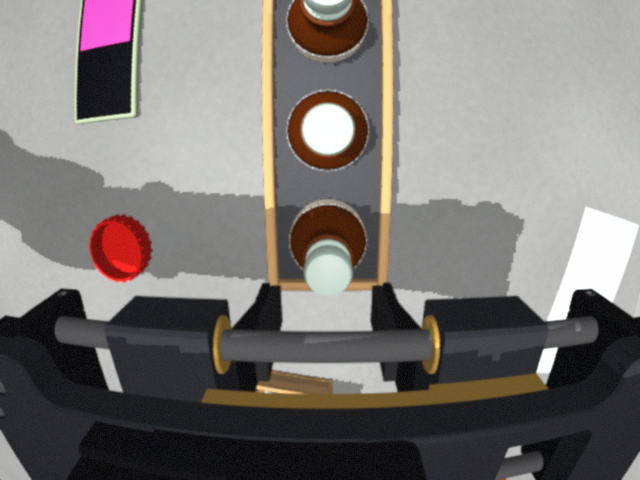

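The wrist view shows stopper 1's head at (328,265). It sits midway between the fingertips at u≈270 and 385, so the calibration holds. I'll descend 3 mm off-centre and close gently at 3 N, so that one finger pushes the head first.

>>> jog_arm --moves '[0.0045,0.0124,0.08,0,0,0,0,0.0045,0.0124,0.14,0,0,0,0,0.0045,0.0124,0.175,0,0,0,0,0.0045,0.0124,0.175,0,0,0,0,0.0045,0.0124,0.175,0,0,0,-0.05,0.0045,0.0124,0.175,0,0,0,-0.1,0.0045,0.0124,0.175,0,0,0,-0.13,0.0045,0.0124,0.175,0,0,0,-0.16]' --newtons 3

```text
time: 3.15
position: [0.5797, -0.1841, 0.1181]
tool_rot: [2.29, 2.15, 0.0]
ft_force: [-0.4, 0.0, 0.3]
grip_width: 0.429
grip_force: 0.0
```

>>> jog_arm --moves '[0,0,0,0,0,0,-0.19,0,0,0,0,0,0,-0.22,0,0,0,0,0,0,-0.25,0,0,0,0,0,0,-0.28,0,0,0,0,0,0,-0.31,0,0,0,0,0,0,-0.34,0,0,0,0,0,0,-0.37,0,0,0,0,0,0,-0.4]'

```text
time: 4.15
position: [0.578, -0.184, 0.1178]
tool_rot: [-2.289, -2.148, 0.004]
ft_force: [-6.0, 1.3, 5.4]
grip_width: 0.351
grip_force: 3.0
```

>>> jog_arm --moves '[0,0,0,0,0,0,-0.4,0,0,0,0,0,0,-0.4,0,0,0,0,0,0,-0.4,0,0,0,0,0,0,-0.4,0,0,0,0,0,0,-0.4,0,0,0,0,0,0,-0.4,0,0,0,0,0,0,-0.4,0,0,0,0,0,0,-0.4]'

```text
time: 5.15
position: [0.578, -0.184, 0.1178]
tool_rot: [-2.289, -2.148, 0.004]
ft_force: [-5.2, 0.9, 5.0]
grip_width: 0.35
grip_force: 3.0
```

>>> jog_arm --moves '[0,-0.002,0,0,0,0,-0.4,0,-0.004,0,0,0,0,-0.4,0,-0.006,0,0,0,0,-0.4,0,-0.008,0,0,0,0,-0.4,0,-0.01,0,0,0,0,-0.4,0,-0.01,0,0,0,0,-0.4,0,-0.01,0,0,0,0,-0.4,0,-0.01,0,0,0,0,-0.4]'

```text
time: 6.15
position: [0.5766, -0.1839, 0.1178]
tool_rot: [2.291, 2.15, -0.0]
ft_force: [-3.7, -0.2, 2.6]
grip_width: 0.322
grip_force: 3.0
```

>>> jog_arm --moves '[0,-0.002,0,0,0,0,-0.4,0,-0.004,0,0,0,0,-0.4,0,-0.006,0,0,0,0,-0.4,0,-0.008,0,0,0,0,-0.4,0,-0.01,0,0,0,0,-0.4,0,-0.01,0,0,0,0,-0.4,0,-0.01,0,0,0,0,-0.4,0,-0.01,0,0,0,0,-0.4]'

```text
time: 7.15
position: [0.5754, -0.1838, 0.1186]
tool_rot: [2.288, 2.148, 0.004]
ft_force: [5.4, -0.4, -0.5]
grip_width: 0.324
grip_force: 3.0
```

Neck 1 reads snug: about 10 N of force change for only about 1.3 mm of travel. Next is neck 2.

```bash
python3 -c "
from h import *
go([*N[1],.118]);go([*N[1],.165])"
```

```text
t 7.15 shift u [0.2602 0.0026 0.0018] turn u [0.0039 0.0003 0.0032]
t 7.15 shift u [ 0.2602  0.0032 -0.1549] turn u [0.0039 0.0003 0.0032]
```

>>> jog_arm --moves '[0,0.005,0,0,0,0,-0.25,0,0.01,0,0,0,0,0,0,0.01,0,0,0,0,0,0,0.01,-0.15,0,0,0,0,0,0.01,-0.155,0,0,0,0,0.264,0.01,-0.155,0,0,0,0,0.264,0.01,-0.155,0,0,0,0,0.264,0.01,-0.155,0,0,0,0]'

```text
time: 8.15
position: [0.5813, -0.1031, 0.164]
tool_rot: [-2.286, -2.154, 0.001]
ft_force: [-0.3, -1.4, -0.4]
grip_width: 0.502
grip_force: 0.0
```

```bash
python3 -c "
from h import *
go([*N[1],.118])"
```

```text
t 8.15 shift u [-9.300e-03 -1.000e-04  1.533e-01] turn u [-0.0008  0.0001  0.0063]
```

>>> jog_arm --moves '[-0.009,0,0.1,0,0,0,0,-0.009,0,0.152,0,0,0,-0.05,-0.009,0,0.152,0,0,0,-0.1,-0.009,0,0.152,0,0,0,-0.16,-0.009,0,0.152,0,0,0,-0.22,-0.009,0,0.152,0,0,0,-0.28,-0.009,0,0.152,0,0,0,-0.34,-0.009,0,0.152,0,0,0,-0.4]' --newtons 3

```text
time: 9.15
position: [0.5814, -0.1075, 0.1189]
tool_rot: [2.29, 2.15, -0.0]
ft_force: [-0.9, -0.2, 0.5]
grip_width: 0.315
grip_force: 3.0
```

>>> jog_arm --moves '[0,0.002,0,0,0,0,-0.4,0,0.004,0,0,0,0,-0.4,0,0.006,0,0,0,0,-0.4,0,0.008,0,0,0,0,-0.4,0,0.008,0,0,0,0,-0.4,0,0.008,0,0,0,0,-0.4,0,0.008,0,0,0,0,-0.4,0,0.008,0,0,0,0,-0.4]'

```text
time: 10.15
position: [0.5836, -0.1077, 0.1189]
tool_rot: [-2.291, -2.15, 0.001]
ft_force: [-4.1, -0.5, 5.7]
grip_width: 0.32
grip_force: 3.0
```

>>> jog_arm --moves '[0,-0.002,0,0,0,0,-0.4,0,-0.004,0,0,0,0,-0.4,0,-0.006,0,0,0,0,-0.4,0,-0.008,0,0,0,0,-0.4,0,-0.01,0,0,0,0,-0.4,0,-0.012,0,0,0,0,-0.4,0,-0.014,0,0,0,0,-0.4,0,-0.016,0,0,0,0,-0.4]'

```text
time: 11.15
position: [0.5792, -0.1074, 0.1189]
tool_rot: [2.29, 2.15, 0.0]
ft_force: [1.6, 0.5, 2.3]
grip_width: 0.32
grip_force: 3.0
```

Neck 2 is loose: 4.4 mm of travel at under about 4 N. I'll re-centre, grip at 10 N and lift it straight out.

>>> jog_arm --moves '[0,0.004,0,0,0,0,-0.5,0,0.008,0,0,0,0,-0.5,0,0.008,-0.02,0,0,0,-0.5,0,0.008,-0.06,0,0,0,-0.5,0,0.008,-0.12,0,0,0,-0.5,0,0.008,-0.2,0,0,0,-0.5,0,0.008,-0.275,0,0,0,-0.5,0,0.008,-0.275,0,0,0,-0.5]' --newtons 10

```text
time: 12.15
position: [0.583, -0.1076, 0.2042]
tool_rot: [2.288, 2.147, 0.004]
ft_force: [0.1, -0.1, -1.0]
grip_width: 0.311
grip_force: 10.0
```

```bash
python3 -c "
from h import *
go([.485,.275,.2]);go([.485,.275,.032])"
```

```text
t 12.15 shift u [ 1.252  -0.4069  0.0106] turn u [0.0047 0.001  0.0029]
t 12.15 shift u [ 1.2526 -0.4096  0.5706] turn u [0.0047 0.001  0.0029]
```

>>> jog_arm --moves '[0.1,0,0,0,0,0,-0.5,0.28,-0.08,0,0,0,0,-0.5,0.46,-0.16,0,0,0,0,-0.5,0.64,-0.24,0,0,0,0,-0.5,0.82,-0.32,0,0,0,0,-0.5,0.96,-0.4,0,0,0,0,-0.5,1.0,-0.407,0,0,0,0,-0.5,1.0,-0.407,0,0,0,0,-0.5]'

```text
time: 13.15
position: [0.4784, 0.1998, 0.2008]
tool_rot: [2.289, 2.152, -0.001]
ft_force: [0.3, 0.5, -0.6]
grip_width: 0.315
grip_force: 10.0
```

```bash
python3 -c "
from h import *
go([.485,.275,.2]);go([.485,.275,.032])"
```

```text
t 13.15 shift u [0.2516 0.0066 0.0027] turn u [-0.0003  0.0006  0.0044]
t 13.15 shift u [0.2519 0.0067 0.5627] turn u [-0.0003  0.0006  0.0044]
```

>>> jog_arm --moves '[0.15,0.006,0,0,0,0,-0.5,0.252,0.006,0,0,0,0,-0.5,0.252,0.006,0.15,0,0,0,-0.5,0.252,0.006,0.3,0,0,0,-0.5,0.252,0.006,0.45,0,0,0,-0.5,0.252,0.006,0.52,0,0,0,-0.5,0.252,0.006,0.55,0,0,0,-0.5,0.252,0.006,0.558,0,0,0,-0.5]'

```text
time: 14.15
position: [0.4861, 0.2749, 0.0344]
tool_rot: [2.291, 2.149, 0.002]
ft_force: [0.2, -0.3, -0.4]
grip_width: 0.321
grip_force: 10.0
```

>>> jog_arm --moves '[0,0,0.002,0,0,0,-0.5,0,0,0.004,0,0,0,-0.5,0,0,0.006,0,0,0,-0.5,0,0,0.008,0,0,0,-0.5,0,0,0.01,0,0,0,-0.5,0,0,0.01,0,0,0,-0.5,0,0,0.01,0,0,0,-0.5,0,0,0.01,0,0,0,-0.5]'

```text
time: 15.15
position: [0.4852, 0.275, 0.0309]
tool_rot: [2.291, 2.15, -0.0]
ft_force: [-0.0, -0.5, 1.5]
grip_width: 0.317
grip_force: 10.0
```

It has touched the tray floor, so I'll release it slowly and rise.

>>> jog_arm --moves '[0,0,0,0,0,0,-0.33,0,0,0,0,0,0,-0.27,0,0,0,0,0,0,-0.15,0,0,0,0,0,0,0,0,0,-0.05,0,0,0,0,0,0,-0.2,0,0,0,0,0,0,-0.4,0,0,0,0,0,0,-0.5,0,0,0,0]' --newtons 3

```text
time: 16.15
position: [0.4862, 0.2763, 0.1854]
tool_rot: [2.289, 2.149, 0.008]
ft_force: [0.2, 0.3, -1.0]
grip_width: 0.496
grip_force: 0.0
```

```bash
python3 -c "
from h import *
from bench import ctrl
go([*N[2],.18]);go([*N[3],.18])
im=ctrl.get_image('scene');cv2.imwrite('pics/s2.png',im['pixels'][...,::-1])
"
```

```text
t 16.15 shift u [-0.9834  0.3963  0.0176] turn u [ 0.0047 -0.0022  0.0034]
t 16.15 shift u [-0.7152  0.3971  0.0182] turn u [ 0.0047 -0.0022  0.0034]
```

View pics/s2.png

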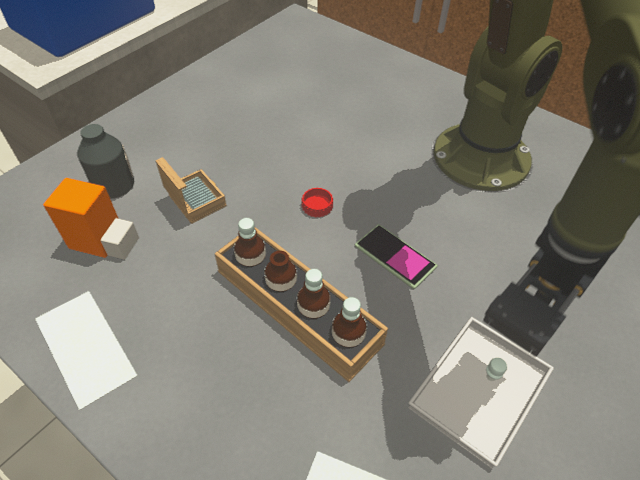

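The scene view shows the stopper standing in the tray at (497,367), bottle 2 open at (281,258), and the other three still seated. Next is neck 4.

>>> jog_arm --moves '[-0.1,0.05,0,0,0,0,0,-0.3,0.16,0,0,0,0,0,-0.5,0.27,0,0,0,0,0,-0.65,0.36,0,0,0,0,0,-0.715,0.397,0,0,0,0,0,-0.715,0.397,0.05,0,0,0,0,-0.715,0.397,0.05,0,0,0,0,-0.715,0.397,0.05,0,0,0,0]'

```text
time: 17.2
position: [0.5896, 0.056, 0.1659]
tool_rot: [-2.286, -2.154, -0.0]
ft_force: [0.5, 0.8, 0.7]
grip_width: 0.496
grip_force: 0.0
```

```bash
python3 -c "
from h import *
go([*N[3],.1185])"
```

```text
t 17.2 shift u [-0.0039  0.0073  0.1581] turn u [-0.0004 -0.0005  0.0066]
```

>>> jog_arm --moves '[-0.004,0.006,0.1,0,0,0,0,-0.004,0.006,0.157,0,0,0,-0.05,-0.004,0.006,0.157,0,0,0,-0.1,-0.004,0.006,0.157,0,0,0,-0.16,-0.004,0.006,0.157,0,0,0,-0.22,-0.004,0.006,0.157,0,0,0,-0.28,-0.004,0.006,0.157,0,0,0,-0.34,-0.004,0.006,0.157,0,0,0,-0.4]' --newtons 3

```text
time: 18.2
position: [0.5919, 0.052, 0.1189]
tool_rot: [-2.291, -2.15, 0.001]
ft_force: [-1.7, 0.2, 2.4]
grip_width: 0.322
grip_force: 3.0
```

>>> jog_arm --moves '[0,0.002,0,0,0,0,-0.4,0,0.004,0,0,0,0,-0.4,0,0.006,0,0,0,0,-0.4,0,0.008,0,0,0,0,-0.4,0,0.008,0,0,0,0,-0.4,0,0.008,0,0,0,0,-0.4,0,0.008,0,0,0,0,-0.4,0,0.008,0,0,0,0,-0.4]'

```text
time: 19.2
position: [0.593, 0.052, 0.1187]
tool_rot: [-2.289, -2.149, 0.005]
ft_force: [-6.7, -0.4, 4.8]
grip_width: 0.346
grip_force: 3.0
```

>>> jog_arm --moves '[0,-0.002,0,0,0,0,-0.4,0,-0.004,0,0,0,0,-0.4,0,-0.006,0,0,0,0,-0.4,0,-0.008,0,0,0,0,-0.4,0,-0.01,0,0,0,0,-0.4,0,-0.012,0,0,0,0,-0.4,0,-0.014,0,0,0,0,-0.4,0,-0.014,0,0,0,0,-0.4]'

```text
time: 20.2
position: [0.5913, 0.052, 0.1188]
tool_rot: [2.29, 2.149, 0.003]
ft_force: [2.5, 0.9, -0.7]
grip_width: 0.322
grip_force: 3.0
```

```bash
python3 -c "
from h import *
go([*N[2],.165])"
```

```text
t 20.2 shift u [-0.2591  0.0003 -0.154 ] turn u [ 0.0021 -0.0003  0.0026]
```

Neck 4 is snug: about 0.7 mm of travel for 9 N. Next is neck 3.

>>> jog_arm --moves '[0,0.003,0,0,0,0,-0.25,0,0.005,0,0,0,0,0,0,0.005,0,0,0,0,0,0,0.005,-0.15,0,0,0,0,0,0.005,-0.155,0,0,0,0,-0.262,0.005,-0.155,0,0,0,0,-0.262,0.005,-0.155,0,0,0,0,-0.262,0.005,-0.155,0,0,0,0]'

```text
time: 21.2
position: [0.5865, -0.0281, 0.1646]
tool_rot: [-2.294, -2.146, 0.001]
ft_force: [0.9, 0.8, 1.4]
grip_width: 0.501
grip_force: 0.0
```

```bash
python3 -c "
from h import *
go([*N[2],.1185])"
```

```text
t 21.2 shift u [ 0.0085 -0.0007  0.1537] turn u [-0.001   0.0002 -0.0005]
```

>>> jog_arm --moves '[0.006,0,0.1,0,0,0,0,0.006,0,0.153,0,0,0,-0.05,0.006,0,0.153,0,0,0,-0.1,0.006,0,0.153,0,0,0,-0.16,0.006,0,0.153,0,0,0,-0.22,0.006,0,0.153,0,0,0,-0.28,0.006,0,0.153,0,0,0,-0.34,0.006,0,0.153,0,0,0,-0.4]' --newtons 3

```text
time: 22.2
position: [0.587, -0.0247, 0.1195]
tool_rot: [2.291, 2.15, -0.0]
ft_force: [-0.1, -0.1, 0.4]
grip_width: 0.319
grip_force: 3.0
```

>>> jog_arm --moves '[0,0.002,0,0,0,0,-0.4,0,0.004,0,0,0,0,-0.4,0,0.006,0,0,0,0,-0.4,0,0.008,0,0,0,0,-0.4,0,0.008,0,0,0,0,-0.4,0,0.008,0,0,0,0,-0.4,0,0.008,0,0,0,0,-0.4,0,0.008,0,0,0,0,-0.4]'

```text
time: 23.2
position: [0.589, -0.0247, 0.1194]
tool_rot: [-2.29, -2.15, 0.001]
ft_force: [-4.3, -0.5, 5.0]
grip_width: 0.322
grip_force: 3.0
```

>>> jog_arm --moves '[0,-0.002,0,0,0,0,-0.4,0,-0.004,0,0,0,0,-0.4,0,-0.006,0,0,0,0,-0.4,0,-0.008,0,0,0,0,-0.4,0,-0.01,0,0,0,0,-0.4,0,-0.012,0,0,0,0,-0.4,0,-0.014,0,0,0,0,-0.4,0,-0.016,0,0,0,0,-0.4]'

```text
time: 24.2
position: [0.5847, -0.0245, 0.1194]
tool_rot: [2.29, 2.15, 0.0]
ft_force: [1.0, -0.4, 1.8]
grip_width: 0.318
grip_force: 3.0
```

Neck 3 is loose: 4.3 mm of travel at low force. I'll take it out the same way.

>>> jog_arm --moves '[0,0.004,0,0,0,0,-0.5,0,0.008,0,0,0,0,-0.5,0,0.008,-0.02,0,0,0,-0.5,0,0.008,-0.06,0,0,0,-0.5,0,0.008,-0.12,0,0,0,-0.5,0,0.008,-0.2,0,0,0,-0.5,0,0.008,-0.275,0,0,0,-0.5,0,0.008,-0.275,0,0,0,-0.5]' --newtons 10

```text
time: 25.2
position: [0.5886, -0.0244, 0.2047]
tool_rot: [2.288, 2.147, 0.005]
ft_force: [-0.9, 0.6, -0.9]
grip_width: 0.316
grip_force: 10.0
```

```bash
python3 -c "
from h import *
go([.565,.275,.2])"
```

```text
t 25.2 shift u [ 0.991  -0.1417  0.0146] turn u [0.0048 0.0004 0.0029]
```

>>> jog_arm --moves '[0.1,0,0,0,0,0,-0.5,0.28,-0.03,0,0,0,0,-0.5,0.46,-0.06,0,0,0,0,-0.5,0.64,-0.09,0,0,0,0,-0.5,0.82,-0.12,0,0,0,0,-0.5,0.95,-0.14,0,0,0,0,-0.5,0.99,-0.14,0,0,0,0,-0.5,0.99,-0.14,0,0,0,0,-0.5]'

```text
time: 26.2
position: [0.5637, 0.2744, 0.2011]
tool_rot: [-2.289, -2.151, 0.002]
ft_force: [0.1, -0.2, -0.8]
grip_width: 0.313
grip_force: 10.0
```

```bash
python3 -c "
from h import *
go([.565,.275,.0345])"
```

```text
t 26.2 shift u [0.0027 0.0049 0.5553] turn u [-0.0009  0.0008  0.0038]
```

>>> jog_arm --moves '[0,0,0.08,0,0,0,-0.5,0,0,0.2,0,0,0,-0.5,0,0,0.32,0,0,0,-0.5,0,0,0.43,0,0,0,-0.5,0,0,0.5,0,0,0,-0.5,0,0,0.54,0,0,0,-0.5,0,0,0.555,0,0,0,-0.5,0,0,0.555,0,0,0,-0.5]'

```text
time: 27.2
position: [0.5644, 0.2746, 0.0359]
tool_rot: [2.29, 2.15, 0.001]
ft_force: [0.3, 0.0, -0.2]
grip_width: 0.317
grip_force: 10.0
```

>>> jog_arm --moves '[0,0,0.002,0,0,0,-0.5,0,0,0.004,0,0,0,-0.5,0,0,0.006,0,0,0,-0.5,0,0,0.008,0,0,0,-0.5,0,0,0.01,0,0,0,-0.5,0,0,0.01,0,0,0,-0.5,0,0,0.01,0,0,0,-0.5,0,0,0.01,0,0,0,-0.5]'

```text
time: 28.2
position: [0.5639, 0.2744, 0.0323]
tool_rot: [2.291, 2.15, -0.0]
ft_force: [0.5, -0.4, -0.7]
grip_width: 0.315
grip_force: 10.0
```

Not touching yet, so I'll lower it a little more.

>>> jog_arm --moves '[0,0,0.001,0,0,0,-0.5,0,0,0.002,0,0,0,-0.5,0,0,0.003,0,0,0,-0.5,0,0,0.004,0,0,0,-0.5,0,0,0.005,0,0,0,-0.5,0,0,0.005,0,0,0,-0.5,0,0,0.005,0,0,0,-0.5,0,0,0.005,0,0,0,-0.5]'

```text
time: 29.2
position: [0.5639, 0.2745, 0.0314]
tool_rot: [2.29, 2.15, 0.0]
ft_force: [-1.7, -0.5, 5.1]
grip_width: 0.319
grip_force: 10.0
```

Now it touches (5 N upward). Releasing and rising.

>>> jog_arm --moves '[0,0,-0.002,0,0,0,-0.33,0,0,-0.003,0,0,0,-0.27,0,0,-0.003,0,0,0,-0.15,0,0,-0.003,0,0,0,-0.1,0,0,-0.05,0,0,0,-0.1,0,0,-0.2,0,0,0,-0.1,0,0,-0.4,0,0,0,-0.1,0,0,-0.55,0,0,0,-0.1]' --newtons 3

```text
time: 30.2
position: [0.5643, 0.2752, 0.1997]
tool_rot: [2.289, 2.15, 0.005]
ft_force: [0.1, 0.3, -0.4]
grip_width: 0.453
grip_force: 0.0
```

>>> jog_arm --moves '[0,-0.2,-0.2,0,0,0,0,0,-0.4,-0.3,0,0,0,0,0,-0.4,-0.3,0,0,0,0,0,-0.4,-0.3,0,0,0,0,0,-0.4,-0.3,0,0,0,0,0,-0.4,-0.3,0,0,0,0,0,-0.4,-0.3,0,0,0,0,0,-0.4,-0.3,0,0,0,0]'

```text
time: 31.2
position: [0.4443, 0.2819, 0.2853]
tool_rot: [-2.29, -2.149, 0.001]
ft_force: [0.2, -0.2, -0.1]
grip_width: 0.496
grip_force: 0.0
```

```bash
python3 -c "
from h import *
from bench import ctrl
im=ctrl.get_image('scene');cv2.imwrite('pics/s3.png',im['pixels'][...,::-1])
"
```

```text
(no output)
```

View pics/s3.png

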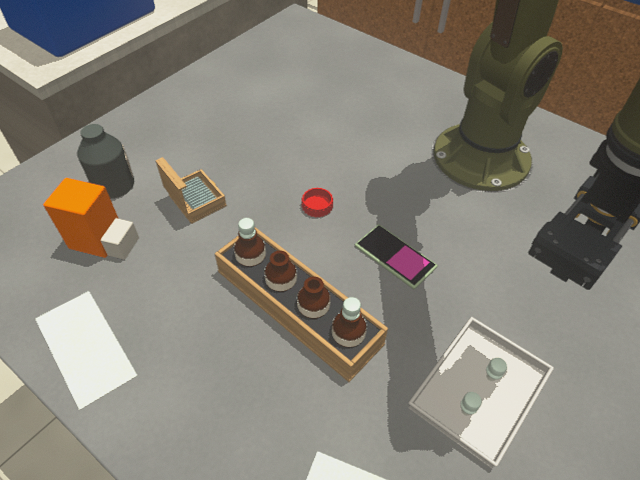

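Both loose stoppers stand in the tray at (497,367) and (472,402), and stoppers 1 and 4 are seated at (247,228) and (351,308).

```bash
python3 -c "
from bench import ctrl
print(ctrl.close_job())"
```

```text
the job is handed in; nothing more can be done
None
```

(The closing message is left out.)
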